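# Pin the load module and hold its cover over the screw holes

### The arm

A 7-joint arm with a two-finger parallel gripper is mounted at the origin on the work surface. World frame = base frame: x ahead of the robot, y to its left, z up, the work surface at z = 0. Lengths are in m, angles in rad, forces in N, time in s.
With the tool pointing down it reaches from about 0.425 to 0.875 m from the base axis. Payload 4.7 kg.
Tool frame: the origin (TCP) lies midway between the tips of the shut fingers; the grasp point (between the pads) lies 19 mm behind it (ctrl.grip_point_offset is the distance from the TCP to the grasp point, in m); z points along the fingers, y is the line along which they close (so a half turn about z gives the same grasp; the last joint's range is limited). The gripper opens to 87 mm and grips with 3 to 60 N. Pads are 19 mm wide; open, the fingers measure 117 mm over their backs; the gripper's body (75 mm by 190 mm) begins 51 mm behind the grasp point.
Start: joints at [1.289, 0.321, -0.07, 1.45, 0.023, 1.371, -0.057], TCP at [0.189, -0.622, 0.223] pointing down, gripper open.
Joint ranges: [-2.86, 2.86], [-0.3, 2.09], [-1.38, 1.24], [0.06, 2.45], [-1.56, 4.7], [0.09, 2.05], [-2.69, 2.69]. Speed limits (rad/s): [2.57, 2.57, 3.14, 3.14, 3.14, 3.14, 3.14].

### API

Orientations are given as a rotation vector (axis times angle).
In Python, from bench import ctrl gives the robot as it stands.
- The arm moves only by the tool move_arm, never from a script. Its argument "increments" is text: rows parted by semicolons, each of 7 numbers parted by spaces: the shift along the world's x, y, z in mm, then the turn, a rotation vector about the world's x, y, z in degrees, then the closure in counts, from 0 (fully open) to 255 (shut). A call has exactly 8 rows; each row shifts and turns the commanded pose from where the row before left it; what a row does not reach is not made up. A row lasts 1/12 s, in which the tool goes at most 41.7 mm and 7.16 degrees, less where a joint would pass 70% of its speed; a pose out of reach is approached as far as the arm can. A call with a gripper value outside its range is refused whole. The fingers move at their own pace and stop on an object; "grip_force" is the grip in N (left out, the last holds). Time passes only in rows, so rows that do not move let the fingers close, or fill a call up. It gives the time, the measured TCP pose, the force, the opening and the grip force at its end, in the units of the state.
- ctrl.get_state(): the state, without advancing time (a new reading comes with each control period).
- ctrl.get_image(name): name is "side" or "top"; returns a dict with "frame" (384x512x3 uint8, red, green, blue), "depth" (384x512 float32, m along the optical axis (not along the pixel's ray), 0 where there is no reading), "fx", "fy", "cx", "cy" (pixels), "k1" (the pictures are not rectified: a ray, as slopes to the right and down, at radius r is drawn at 1 + k1 r^2 times it, then the intrinsics apply), "position" and "orientation" of the camera in the world. Camera axes: x right, y down, z forward; pixel columns grow to the right and rows downward; lengths in m; the calibration is good to about 2 mm. A picture is of the moment at which its call begins.
- ctrl.close_job(): hands the job in; it is judged then, once.
Trained networks look in a picture, given as the dict that the camera call returned (one of the last four; its "shot" number tells which), for a name from the list of things; names that differ only in an ending like _2 or _b are one class to them, and where a whole thing is asked for, a point or a joint stands for the part that bears it (a point fixed in the world has none). Each returns a list of dicts, best first, with "score" (0 to 1); they miss things now and then, are a little off and sometimes report something else, mostly with a low value. They report only what shows in the picture. A call takes as long as a camera call. They do not tell look-alikes from the thing itself.
- ctrl.find_in(target, picture): "centre" ([x, y, z] in m, in world coordinates, good to about 4 mm: the middle of the surface that is visible of it).
- ctrl.silhouettes(target, picture): "region" (384x512 bool, what is visible of it).
The state is a dict: "time": time; "joint_positions": joint angles; "qd": joint speeds; "joint_torque": joint torques, N m; "position": TCP position; "tool_rot": TCP orientation; "ft_force": force on the tool from outside, world axes, zero at the start; "torque": the same for the moment, N m; "grip_width": opening from 0.0 (shut) to 1.0 (fully open); "grip_force": force on a finger pad.
Only numpy, scipy, OpenCV 4.12 (cv2) and the standard library are available. Lean on these libraries where they do the work, as an engineer would, in place of code of your own. Each camera call takes 0.05 s, during which the arm holds its last target. There are 200 camera calls.

### The job

Push the steel retaining pin from its stand down through the hole of the lug beside the open module until its collar rests on the lug, and let go of it. Then pick up the loose cover plate by its bar knob and hold it level, right way round, hovering about 2 cm above the open module with its three holes centred over the three threaded holes, ready for the screws. Finish while still holding it there, and do not disturb the yellow meter, the small wind turbine or the computer mouse.

Things in the scene. Friction and masses are not known exactly. Their poses are not given: they have to be found in the camera images.
- rack: fixed white board 190 x 237 x 18 mm with two cream modules. Origin: on the table under the centre of the OPEN module, x along its long side, z up. Open module: open-topped box 130 (x) x 80 (y) mm, rim and boss tops at z = 65 mm. A closed module of the same size is centred at y = -92 mm (top z = 65 mm, its black knob to 79 mm); an aluminium lug is on the open module's +y side.
- eye (a point): centre of the upper mouth of the lug's vertical through hole (11 mm wide, 10 mm deep, chamfered), 70 mm to +y of the open module's centre, 54 mm above the table; z up. The lug is a flat plate 40 (x) x 50 (y) x 10 mm, from the module's wall (y = 40) to y = 90 mm, top at z = 54 mm, with free room below for the pin.
- thread0 (a point): mouth of threaded hole 0 (5 mm, brass insert, on top of a boss inside the open module), at x = -52, y = +27, z = 65 mm in the rack's frame; z up
- thread1 (a point): mouth of threaded hole 1, at x = -52, y = -27, z = 65 mm in the rack's frame; z up
- thread2 (a point): mouth of threaded hole 2, at x = +52, y = 0, z = 65 mm in the rack's frame (two threaded holes at the -x end, one at the +x end); z up
- cover: loose cream plate 130 (x) x 80 (y) x 4 mm, about 0.18 kg, flat on the table, right side up. Origin: centre of its underside; z up. Two 12 mm holes at its -x end, one at +x. In its middle a rigid, fixed black bar knob: 44 mm long (x), 14 mm wide (y), from the plate to z = 40 mm; foot disc 40 mm across, up to z = 7 mm. Its x axis must finish along the rack's x.
- hole0 (a point): centre of cover hole 0 at the underside (x = -52, y = +27, z = 0 mm in the cover's frame); belongs over thread0
- hole1 (a point): centre of cover hole 1 at the underside (x = -52, y = -27, z = 0 mm); belongs over thread1
- hole2 (a point): centre of cover hole 2 at the underside (x = +52, y = 0, z = 0 mm); belongs over thread2
- pin: loose steel retaining pin, about 60 g, standing upright in its stand. Origin: centre of the underside of its collar; z up. Below: shank 8 mm thick, 30 mm long with a tapered tip. Above: collar 20 mm across, 4 mm thick, then a round grip 14 mm across from z = 4 to z = 38 mm. Seated, its collar's underside rests on the lug.
- stand: fixed grey block 60 x 60 x 45 mm with an 11 mm vertical through hole in its middle, in which the pin stands. Origin: centre of its underside. The cover and the stand lie one on each side of the rack; which is where varies.
- meter: loose yellow hand meter 160 x 85 x 43 mm, lying flat at the left edge of the work; to be left alone. Origin: centre of its underside.
- turbine: loose small model wind turbine: cream foot 80 x 80 x 30 mm, white mast, black three-bladed rotor, about 205 mm tall; stands to the far right of the rack; to be left alone. Origin: centre of its underside.
- mouse: loose grey computer mouse 105 x 58 x 28 mm; to be left alone. Origin: centre of its underside.
Not all that is in view belongs to the job. What is shaped like the cover but blue, red or turquoise is not meant.

How it is judged:
On the way, in this order (a step that is already met when the one before it is completed fails the run):
1. the pin stands through the lug's hole, collar down on the lug, and is let go, while the cover still lies on the table (horizontal distance between pin and eye below 0.003 m and z of pin in the frame of eye between -0.003 and 0.003 m and angle between pin's own z axis and vertical below 0.12 rad and contact force between the fingers and pin below 0.1 N and height (world z) of cover below 0.02 m), for 0.2 s.
2. the cover is lifted off the table in the gripper (height (world z) of cover above 0.04 m and contact force between the fingers and cover above 0.5 N), for 0.1 s.
At the end, for the whole second after the job is handed in: Pin through the lug, released, upright within 0.12 rad, collar within 3 mm of the lug's top and hole centre. Cover held in the fingers, still, level within 0.09 rad, 10 to 35 mm above the threaded holes, each hole within 4 mm horizontally of its own thread, touching neither rack nor pin (horizontal distance between pin and eye below 0.003 m and z of pin in the frame of eye between -0.003 and 0.003 m and angle between pin's own z axis and vertical below 0.12 rad and contact force between the fingers and pin below 0.1 N and horizontal distance between hole0 and thread0 below 0.004 m and horizontal distance between hole1 and thread1 below 0.004 m and horizontal distance between hole2 and thread2 below 0.004 m and z of hole2 in the frame of thread2 between 0.01 and 0.035 m and z of hole0 in the frame of thread0 between 0.01 and 0.035 m and angle between cover's own z axis and vertical below 0.09 rad and contact force between the fingers and cover above 0.5 N and contact force between cover and rack below 0.05 N and contact force between cover and pin below 0.05 N and linear speed of cover below 0.03 m/s and angular speed of cover below 0.2 rad/s); the arm keeps its last pose, push and grip.
It fails at once if the meter is pushed more than 30 mm (distance of meter from where it was at the start of the episode above 0.03 m).
It fails at once if the turbine is pushed more than 30 mm (distance of turbine from where it was at the start of the episode above 0.03 m).
It fails at once if the mouse is pushed more than 30 mm (distance of mouse from where it was at the start of the episode above 0.03 m).
It also fails if it takes over 64 s, if anything falls off the work surface, if the arm or the gripper's body presses on something with over 40 N, if the wrist force passes 120 N, or if a joint passes its speed limit or range.

## Working session

There is one attempt and no reset: what is moved stays moved. The work goes in short steps, Python scripts to look and compute and a tool call to move; the robot and the scene stay as the last step left them, time stands still between calls to the robot, and variables do not carry over. Pictures are saved under pics/ and viewed, at most 10 in all, crops included, and the job is handed in when it is done.

Besides the shell and the picture viewer there is one more tool, called after "Request:" as name(argument=value, ...) on one line, values as JSON. move_arm: Moves the arm, as the interface text tells. Its arguments: {"type":"object","properties":{"increments":{"type":"string"},"grip_force":{"type":"number"}},"required":["increments"]}

```bash
mkdir -p pics; ls; cat > h.py <<'E'
import numpy as np, cv2
from scipy.spatial.transform import Rotation as R
from bench import ctrl
def rot(im):
    o=np.array(im["orientation"],float)
    return o if o.shape==(3,3) else R.from_rotvec(o).as_matrix()
def K(im): return np.array([[im["fx"],0,im["cx"]],[0,im["fy"],im["cy"]],[0,0,1.]])
def unproj(im,px):
    px=np.array(px,float).reshape(-1,2)
    d=np.stack([(px[:,0]-im["cx"])/im["fx"],(px[:,1]-im["cy"])/im["fy"]],1); u=d.copy()
    for _ in range(20): u=d/(1+im["k1"]*(u**2).sum(1,keepdims=True))
    return np.c_[u,np.ones(len(u))]
def world(im,px,z=None):
    px=np.array(px,float).reshape(-1,2); r=unproj(im,px); p=np.array(im["position"])
    w=r@rot(im).T
    if z is None: s=im["depth"][px[:,1].round().astype(int),px[:,0].round().astype(int)]
    else: s=(z-p[2])/w[:,2]
    return p+w*s[:,None]
def cloud(im):
    v,u=np.mgrid[:384,:512]; return world(im,np.c_[u.ravel(),v.ravel()]).reshape(384,512,3)
def project(im,P):
    c=(np.array(P).reshape(-1,3)-im["position"])@rot(im); u=c[:,:2]/c[:,2:]
    u=u*(1+im["k1"]*(u**2).sum(1,keepdims=True)); return u*[im["fx"],im["fy"]]+[im["cx"],im["cy"]]
E
python3 - <<'E'
from h import *
s=ctrl.get_state(); print({k:np.round(v,3) for k,v in s.items()})
for n in("top","side"):
    im=ctrl.get_image(n); cv2.imwrite(f"pics/{n}0.png",cv2.resize(im["frame"][:,:,::-1],(768,576)))
    print(n,im["position"],im["orientation"],im["k1"],im["fx"])
    for t in("rack","cover","pin","stand","meter","turbine","mouse"):
        print(t,[(np.round(d["centre"],3).tolist(),round(d["score"],2),project(im,d["centre"]).round()[0].tolist()) for d in ctrl.find_in(t,im)])
E
```

```text
pics
{'time': np.float64(0.0), 'joint_positions': array([ 1.289,  0.322, -0.07 ,  1.452,  0.023,  1.371, -0.057]), 'qd': array([-0.001, -0.002, -0.002,  0.001, -0.001, -0.001,  0.   ]), 'joint_torque': array([ 1.0000e-03, -4.9129e+01, -4.0400e-01, -3.1253e+01, -6.4000e-02,
        4.4000e-02,  0.0000e+00]), 'position': array([ 0.189, -0.621,  0.221]), 'tool_rot': array([-3.105e+00, -4.630e-01,  1.000e-03]), 'ft_force': array([-0.2  , -0.177, -0.359]), 'torque': array([0.03 , 0.011, 0.007]), 'grip_force': np.float64(0.0), 'grip_width': np.float64(1.004)}
top [0.38356817 0.02610184 1.0373348 ] [-2.13107307  2.17839215 -0.1739743 ] 0.013614488350996217 364.3710589007937
rack [([0.517, 0.006, 0.026], 0.64, [260.0, 196.0]), ([0.544, -0.273, 0.044], 0.63, [360.0, 184.0])]
cover [([0.51, 0.287, 0.002], 0.91, [161.0, 202.0]), ([0.702, 0.421, 0.008], 0.75, [115.0, 137.0]), ([0.697, 0.234, 0.003], 0.66, [180.0, 138.0]), ([0.325, 0.326, 0.001], 0.62, [145.0, 269.0])]
pin []
stand [([0.541, -0.27, 0.042], 0.64, [359.0, 185.0])]
meter [([0.507, 0.468, 0.034], 0.92, [91.0, 203.0])]
turbine [([0.68
[... 216 characters left out ...]
ack [([0.521, 0.028, 0.028], 0.79, [245.0, 198.0]), ([0.512, 0.492, 0.038], 0.65, [227.0, 318.0]), ([0.51, 0.298, 0.0], 0.18, [238.0, 267.0])]
cover [([0.692, 0.251, 0.005], 0.96, [184.0, 249.0]), ([0.508, 0.301, 0.004], 0.91, [238.0, 267.0]), ([0.328, 0.334, 0.002], 0.85, [296.0, 282.0]), ([0.703, 0.44, 0.001], 0.74, [167.0, 301.0])]
pin [([0.567, -0.442, 0.017], 0.64, [248.0, 118.0]), ([0.55, -0.277, 0.064], 0.45, [247.0, 134.0])]
stand [([0.507, 0.3, 0.004], 0.61, [239.0, 267.0]), ([0.541, -0.255, 0.04], 0.55, [249.0, 143.0])]
meter [([0.509, 0.494, 0.041], 0.8, [228.0, 318.0])]
turbine [([0.693, -0.258, 0.032], 0.96, [211.0, 141.0])]
mouse [([0.566, -0.438, 0.016], 0.54, [248.0, 119.0])]
```

View pics/top0.png

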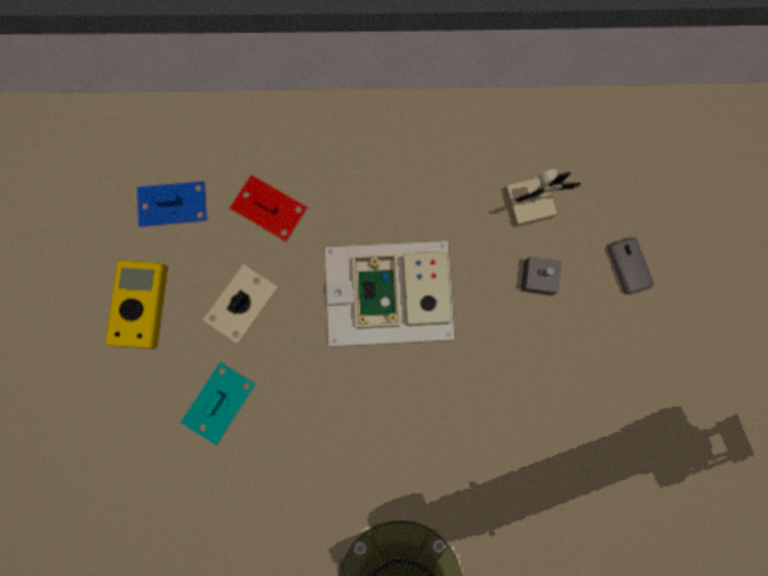

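View pics/side0.png

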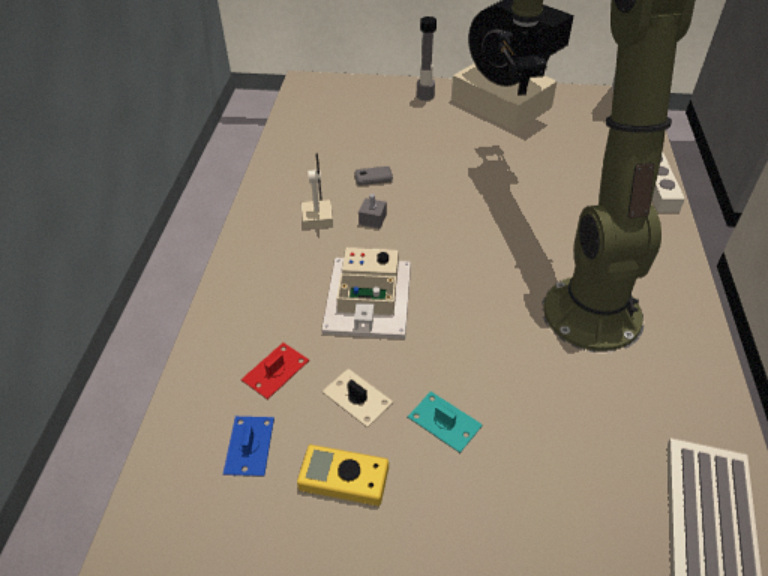

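Top view (1.5x): the cream plate with the black knob is at (240,302), with one hole at its upper-right end and two at its lower-left. Look-alikes are blue (172,204), red (268,208) and turquoise (218,403). The closed module at (428,290) is also cream. The rack's open module is at (377,292), lug at (340,292), and the stand with the pin at (542,275). The mouse at (630,265) could be taken for the stand or pin. I choose the cream loose plate and the grey stand.

```bash
python3 - <<'E'
from h import *
im=ctrl.get_image("top"); np.savez("top.npz",**{k:v for k,v in im.items()})
f=im["frame"][:,:,::-1]
def crop(c,r0,w,h,s): return cv2.resize(f[r0:r0+h,c:c+w],None,fx=s,fy=s,interpolation=cv2.INTER_CUBIC)
# scale 4: rack 100x75 at (212,157); cover 60x75 at (130,170); stand at (340,165) 40x40
A=crop(212,157,96,75,5);B=crop(130,170,60,75,5)
cv2.imwrite("pics/crop1.png",np.hstack([A,B]))
S=crop(340,160,40,45,5)
cl=cloud(im)
g=cl[165:200,340:378]
m=g[...,2]>.055; print("pin pts",m.sum(), g[m].round(4)[:40].tolist())
m=(g[...,2]>.03)&(g[...,2]<.055)
print("stand",m.sum(),g[m].mean(0)); print(cv2.minAreaRect((g[m][:,:2]*1000).astype(np.float32)))
for t in("pin","stand"):
  for d in ctrl.silhouettes(t,im)[:3]:
    r=d["region"];v,u=np.nonzero(r);print(t,d["score"],r.sum(),u.mean(),v.mean())
g=cl[170:245,130:190]
m=(g[...,2]>.025)&(g[...,2]<.06);print("knob",m.sum(),g[m].mean(0),cv2.minAreaRect((g[m][:,:2]*1000).astype(np.float32)))
# plate mask by colour (cream on table)
hsv=cv2.cvtColor(im["frame"],cv2.COLOR_RGB2HSV)
b=(hsv[170:245,130:190,2]>170)
mm=np.zeros((384,512),np.uint8);mm[170:245,130:190]=b
cs,_=cv2.findContours(mm,cv2.RETR_EXTERNAL,cv2.CHAIN_APPROX_NONE);c=max(cs,key=cv2.contourArea).reshape(-1,2)
print("plate",cv2.minAreaRect((world(im,c,.004)[:,:2]*1000).astype(np.float32)))
mm=np.zeros((384,512),np.uint8);mm[155:235,212:308]=(hsv[155:235,212:308,2]>165)
cs,_=cv2.findContours(mm,cv2.RETR_EXTERNAL,cv2.CHAIN_APPROX_NONE);c=max(cs,key=cv2.contourArea).reshape(-1,2)
print("board",cv2.minAreaRect((world(im,c,.018)[:,:2]*1000).astype(np.float32)))
g=cl[155:235,212:308]
h=g[...,2]; print(np.percentile(h,[5,20,50,80,95]))
m=(h>.055)&(h<.072);print("modtop",m.sum(),cv2.minAreaRect((g[m][:,:2]*1000).astype(np.float32)))
E
```

```text
pin pts 38 [[0.3836, 0.0261, 1.0373], [0.3836, 0.0261, 1.0373], [0.5537, -0.281, 0.083], [0.5512, -0.2756, 0.0826], [0.5512, -0.2785, 0.082], [0.5512, -0.2813, 0.0817], [0.5513, -0.2842, 0.0808], [0.551, -0.2745, 0.0685], [0.5486, -0.273, 0.0819], [0.5483, -0.2752, 0.0834], [0.5483, -0.2779, 0.0833], [0.5483, -0.2807, 0.083], [0.5487, -0.2843, 0.08], [0.5482, -0.2861, 0.0829], [0.5497, -0.2741, 0.0602], [0.5479, -0.2736, 0.0708], [0.5461, -0.2732, 0.0808], [0.546, -0.2758, 0.0809], [0.5456, -0.2778, 0.0829], [0.5457, -0.2807, 0.0825], [0.5456, -0.2834, 0.0824], [0.5462, -0.2872, 0.0787], [0.5468, -0.2737, 0.0611], [0.5453, -0.2737, 0.07], [0.5443, -0.2748, 0.0752], [0.5428, -0.2747, 0.084], [0.543, -0.2778, 0.0825], [0.5436, -0.2817, 0.0787], [0.5428, -0.283, 0.0829], [0.5443, -0.274, 0.0595], [0.5435, -0.2753, 0.0643], [0.5419, -0.2752, 0.0732], [0.5417, -0.2775, 0.0746], [0.5407, -0.2783, 0.0803], [0.5408, -0.2814, 0.0792], [0.5415, -0.2765, 0.0596], [0.5408, -0.2781, 0.0633], [0.5408, -0.2809, 0.063]]
stand 466 [ 0.54594328 -0.27782691  0.04345851]
((547.1467895507812, -280.235595703125), (61.38623809814453, 61.02470779418945), 80.03254699707031)
stand 0.93 538 360.34944237918216 184.3104089219331
knob 94 [0.50914629 0.2871264  0.03693966] ((510.2684020996094, 287.6774597167969), (15.0064115524292, 43.06928253173828), 54.338687896728516)Traceback (most recent call last):
  File "<stdin>", line 23, in <module>
ValueError: max() iterable argument is empty
```

View pics/crop1.png

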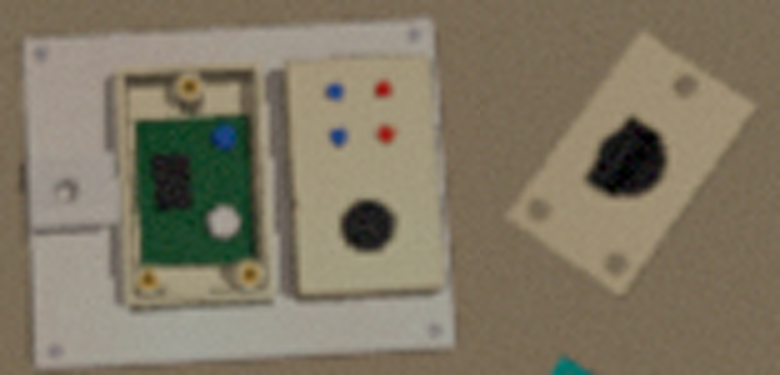

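The crop confirms it: eye at crop px (66,191), threads (190,88), (148,278) and (248,272), cover holes (685,85), (540,210) and (616,262), single hole at the upper right.

```bash
python3 - <<'E'
from h import *
z=np.load("top.npz"); im={k:z[k] for k in z.files}
for k in("fx","fy","cx","cy","k1"): im[k]=float(im[k])
G=cv2.cvtColor(im["frame"],cv2.COLOR_RGB2GRAY).astype(float)
def px(a,off): return (np.array(a,float)+.5)/5-.5+off
def refine(p,r=4):
    for _ in range(4):
        u,v=np.round(p).astype(int); v_,u_=np.mgrid[v-r:v+r+1,u-r:u+r+1]
        g=G[v-r:v+r+1,u-r:u+r+1]; w=np.clip(np.median(g)-6-g,0,None)*((u_-p[0])**2+(v_-p[1])**2<10)
        p=np.array([(w*u_).sum(),(w*v_).sum()])/w.sum()
    return p
def fit(src,dst):
    s=src-src.mean(0);d=dst-dst.mean(0)
    a=np.arctan2((s[:,0]*d[:,1]-s[:,1]*d[:,0]).sum(),(s*d).sum()); c,n=np.cos(a),np.sin(a);M=np.array([[c,-n],[n,c]])
    t=dst.mean(0)-M@src.mean(0); return np.degrees(a),t,np.linalg.norm(src@M.T+t-dst,axis=1)*1000
H=np.array([[-.052,.027],[-.052,-.027],[.052,0]])
C=[px(p,[130,170]) for p in([60,210],[136,262],[205,85])]
T=[px(p,[212,157]) for p in([148,278],[248,272],[190,88])]
E=px([66,191],[212,157])
print("cover raw",fit(H,world(im,C,.004)[:,:2]))
Cr=[refine(p) for p in C]; print(np.array(Cr)-C,"cover ref",fit(H,world(im,Cr,.004)[:,:2]))
W=world(im,T,.065)[:,:2]; print("rack threads",fit(H,W),W)
e=world(im,E,.054);print("eye",e)
HE=np.vstack([H,[0,.07]]); print("rack+eye",fit(HE,np.vstack([W,e[:,:2]])))
# board corners screws
B=world(im,[px(p,[212,157]) for p in([40,54],[413,35],[434,331],[55,351])],.018)[:,:2];print("screws mean",B.mean(0),np.degrees(np.arctan2(*(B[0]-B[3])[::-1])),np.degrees(np.arctan2(*(B[1]-B[2])[::-1])))
cl=cloud(im);g=cl[155:235,212:308].reshape(-1,3)
m=(g[:,2]>.06)&(g[:,2]<.07);print("modtop",m.sum(),np.median(g[m,2]),cv2.minAreaRect((g[m][:,:2]*1000).astype(np.float32)))
m=(g[:,2]>.012)&(g[:,2]<.024)
print("board",cv2.minAreaRect((g[m][:,:2]*1000).astype(np.float32)),np.median(g[m,2]))
si=ctrl.get_image("side")
np.savez("side.npz",**si)
f=si["frame"][:,:,::-1]
a=project(si,[[*e[0]],[.546,-.279,.083],[.546,-.279,.049]]+[[x,y,.065] for x,y in W]);print(a.round(1))
up=lambda c,r,w,h:cv2.resize(f[r:r+h,c:c+w],None,fx=6,fy=6,interpolation=cv2.INTER_CUBIC)
cv2.imwrite("pics/crop2.png",np.hstack([up(212,155,65,75),up(230,110,40,75)]))
E
```

```text
cover raw (np.float64(-34.816958066090734), array([0.51174265, 0.28863052]), array([0.71285358, 0.59031531, 0.31293796]))
[[-0.36356589 -0.08837209]
 [-0.07586207  0.33045977]
 [-0.07727273  0.09772727]] cover ref (np.float64(-35.04409428457172), array([0.51139318, 0.28905323]), array([0.33992283, 0.24790719, 0.1930437 ]))
rack threads (np.float64(1.4611547040498587), array([0.52328237, 0.03125595]), array([0.37265254, 1.08632438, 1.40625761])) [[0.4709654  0.05680665]
 [0.47302286 0.00326839]
 [0.57387574 0.03236685]]
eye [[0.52036117 0.10095871 0.054     ]]
rack+eye (np.float64(1.7239786247433213), array([0.52307689, 0.03124917]), array([0.69040643, 1.24857084, 1.25949366, 0.66243486]))
screws mean [0.52337197 0.0079296 ] 2.3956358909086823 1.8657471886485049
modtop 1563 0.06355691146299547 ((523.5570678710938, -15.258575439453125), (130.27914428710938, 171.8728485107422), 1.5322691202163696)
board ((522.8558349609375, 6.7421875), (189.9704132080078, 236.89170837402344), 1.7781492471694946) 0.01683005738078769
[[242.4 208.5]
 [248.3 130.1]
 [248.5 136.9]
 [258.4 197.7]
 [259.5 186.4]
 [229.5 190.3]]
```

View pics/crop2.png

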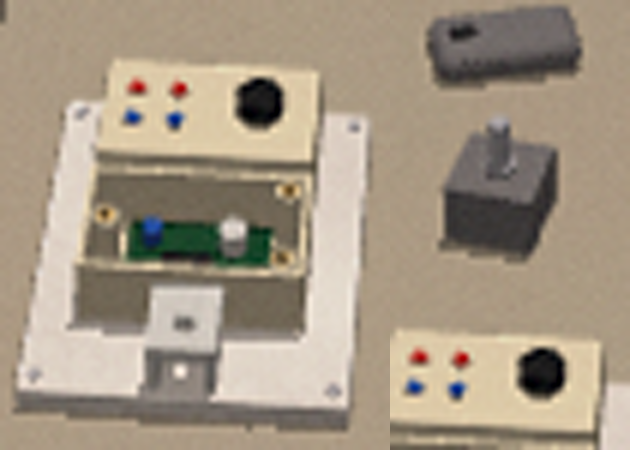

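Side view agrees: eye at about (242.2,208.6), predicted (242.4,208.5), and pin top at (248,130.3), predicted (248.3,130.1). So rack centre is (0.5232,0.0312) with yaw about 1.7°, eye about (0.5208,0.101), pin (0.547,-0.2805), and cover (0.5115,0.289) with yaw -35°. I'll move above the pin.

Request:
move_arm(increments="22 21 0 0 0 3 0;22 21 0 0 0 3 0;22 21 0 0 0 3 0;22 21 0 0 0 3 0;22 21 0 0 0 3 0;22 21 0 0 0 3 0;22 21 0 0 0 3 0;22 21 0 0 0 3 0", grip_force=20)

```text
time: 1.67
position: [0.3664, -0.4527, 0.2228]
tool_rot: [2.941, 1.102, 0.0]
ft_force: [0.1, -1.3, 0.1]
grip_width: 1.001
grip_force: 0.0
```

Request:
move_arm(increments="22 21 0 0 0 3 0;22 21 0 0 0 3 0;22 21 0 0 0 3 0;22 21 0 0 0 3 0;22 21 0 0 0 3 0;22 21 0 0 0 3 0;22 21 0 0 0 3 0;22 21 0 0 0 3 0")

```text
time: 2.33
position: [0.5424, -0.2848, 0.2228]
tool_rot: [2.648, 1.69, 0.0]
ft_force: [0.2, -1.0, 0.4]
grip_width: 1.001
grip_force: 0.0
```

```bash
cat >> h.py <<'E'
def tool():
    s=ctrl.get_state();M=R.from_rotvec(s["tool_rot"]).as_matrix()
    y=M[:,1]; print("t",round(float(s["time"]),2),"pos",np.round(s["position"],4),"yaz",round(np.degrees(np.arctan2(y[1],y[0])),2),"z",M[:,2].round(4),"w",round(float(s["grip_width"]),3),"F",np.round(s["ft_force"],1),float(s["grip_force"]),"q",np.round(s["joint_positions"],2)); return s,M
E
python3 - <<'E'
from h import *
tool()
z=np.load("top.npz"); im={k:z[k] for k in z.files}
c=cloud(im)[100:155,330:400].reshape(-1,3);c=c[(c[:,2]>.1)&(c[:,2]<.3)];print(c.min(0),c.max(0))
E
```

```text
t 2.33 pos [ 0.5424 -0.2848  0.2228] yaz -24.92 z [ 3.e-04 -4.e-04 -1.e+00] w 1.001 F [ 0.2 -1.   0.4] 0.0 q [ 0.81  0.27 -0.45  1.54  0.12  1.36 -0.08]
[ 0.6669266  -0.33108263  0.10124165] [ 0.7087354  -0.21720189  0.20442046]
```

Request:
move_arm(increments="4.6 4.3 -20 0 0 0 0;0 0 -30 0 0 0 0;0 0 -30 0 0 0 0;0 0 -30 0 0 0 0;0 0 -25 0 0 0 0;0 0 -20 0 0 0 0;0 0 -15 0 0 0 0;0 0 0 0 0 0 0")

```text
time: 3.0
position: [0.5434, -0.2804, 0.0487]
tool_rot: [-2.645, -1.684, 0.005]
ft_force: [-1.1, 0.2, -0.1]
grip_width: 1.0
grip_force: 0.0
```

```bash
python3 - <<'E'
from h import *
tool()
E
```

```text
t 3.0 pos [ 0.5434 -0.2804  0.0487] yaz -25.05 z [-0.0058  0.0032 -1.    ] w 1.0 F [-1.1  0.2 -0.1] 0.0 q [ 0.78  0.42 -0.43  1.72  0.19  1.05 -0.15]
```

Request:
move_arm(increments="0 0 3 0 0 0 0;0 0 0 0 0 0 0;0 0 0 0 0 0 0;0 0 0 0 0 0 0;0 0 0 0 0 0 0;0 0 0 0 0 0 0;0 0 0 0 0 0 0;0 0 0 0 0 0 0")

```text
time: 3.67
position: [0.5461, -0.2815, 0.0557]
tool_rot: [2.65, 1.687, 0.0]
ft_force: [0.9, 0.7, 0.2]
grip_width: 0.998
grip_force: 0.0
```

```bash
python3 - <<'E'
from h import *
tool()
E
```

```text
t 3.67 pos [ 0.5461 -0.2815  0.0557] yaz -25.05 z [ 2.e-04 -2.e-04 -1.e+00] w 0.998 F [0.9 0.7 0.2] 0.0 q [ 0.78  0.41 -0.43  1.71  0.19  1.06 -0.15]
```

Request:
move_arm(increments="1.4 1.4 -3 0 0 0 0;0 0 0 0 0 0 0;0 0 0 0 0 0 255;0 0 0 0 0 0 255;0 0 0 0 0 0 255;0 0 0 0 0 0 255;0 0 0 0 0 0 255;0 0 0 0 0 0 255", grip_force=25)

```text
time: 4.33
position: [0.5475, -0.2801, 0.0526]
tool_rot: [2.65, 1.687, 0.0]
ft_force: [-0.3, -0.5, 0.2]
grip_width: 0.63
grip_force: 0.0
```

Request:
move_arm(increments="0 0 0 0 0 0 255;0 0 0 0 0 0 255;0 0 0 0 0 0 255;0 0 0 0 0 0 255;0 0 10 0 0 0 255;0 0 15 0 0 0 255;0 0 20 0 0 0 255;0 0 20 0 0 0 255")

```text
time: 5.0
position: [0.5471, -0.2798, 0.1185]
tool_rot: [-2.65, -1.686, 0.001]
ft_force: [0.1, 0.2, -0.3]
grip_width: 0.128
grip_force: 25.0
```

```bash
python3 - <<'E'
from h import *
tool()
E
```

```text
t 5.0 pos [ 0.5471 -0.2798  0.1185] yaz -25.05 z [-8.e-04  5.e-04 -1.e+00] w 0.128 F [ 0.1  0.2 -0.3] 24.976387917995453 q [ 0.79  0.35 -0.44  1.66  0.16  1.17 -0.13]
```

Request:
move_arm(increments="0 0 25 0 0 0 255;0 0 25 0 0 0 255;0 0 15 0 0 0 255;0 0 0 0 0 0 255;0 0 0 0 0 0 255;0 0 0 0 0 0 255;0 0 0 0 0 0 255;0 0 0 0 0 0 255")

```text
time: 5.67
position: [0.5466, -0.2797, 0.181]
tool_rot: [-2.648, -1.686, 0.002]
ft_force: [-1.0, -0.4, -1.1]
grip_width: 0.133
grip_force: 25.0
```

```bash
python3 - <<'E'
from h import *
s,M=tool()
si=ctrl.get_image("side"); f=si["frame"][:,:,::-1]
p=project(si,s["position"])[0];print(p)
u,v=p.round().astype(int)
t=ctrl.get_image("top"); q=project(t,s["position"])[0].round().astype(int);print(q)
c=lambda f,u,v:cv2.resize(f[v-30:v+30,u-30:u+30],None,fx=6,fy=6,interpolation=cv2.INTER_CUBIC)
cv2.imwrite("pics/grip1.png",np.hstack([c(f,u,v),c(t["frame"][:,:,::-1],*q)]))
E
```

```text
t 5.67 pos [ 0.5466 -0.2797  0.181 ] yaz -25.05 z [-0.0023  0.0013 -1.    ] w 0.133 F [-1.  -0.4 -1.1] 24.975886344909668 q [ 0.8   0.3  -0.45  1.59  0.13  1.29 -0.11]
[247.65446465 109.34447702]
[379 173]
```

View pics/grip1.png

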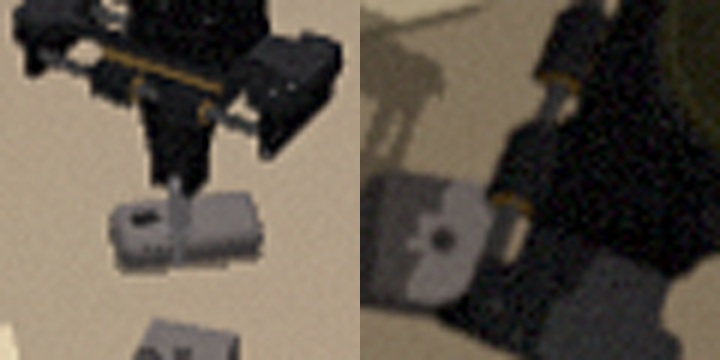

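Side crop: the pin's shank shows below the fingers at (178,190–260), upright, and the stand's hole is empty. Now I carry it over the lug.

Request:
move_arm(increments="-1 15 0 0 0 2 255;-2 25 0 0 0 2 255;-2 32 0 0 0 2 255;-2 32 0 0 0 2 255;-2 32 0 0 0 2 255;-2 32 0 0 0 2 255;-2 32 0 0 0 2 255;-2 32 0 0 0 2 255")

```text
time: 6.43
position: [0.5316, -0.0453, 0.1825]
tool_rot: [2.385, 2.044, -0.0]
ft_force: [0.7, -0.3, 0.1]
grip_width: 0.129
grip_force: 25.0
```

Request:
move_arm(increments="-2 32 0 0 0 2 255;-2 32 0 0 0 2 255;-2 32 0 0 0 2 255;-2 28 0 0 0 2 255;-2 16 0 0 0 2 255;-1.2 9.3 0 0 0 1 255;0 0 0 0 0 0 255;0 0 0 0 0 0 255")

```text
time: 7.1
position: [0.5213, 0.1001, 0.1824]
tool_rot: [2.184, 2.258, -0.002]
ft_force: [-0.2, -0.1, -1.2]
grip_width: 0.132
grip_force: 25.0
```

Request:
move_arm(increments="0 0 -10 0 0 0 255;0 0 -20 0 0 0 255;0 0 -20 0 0 0 255;0 0 -10 0 0 0 255;0 0 -5 0 0 0 255;0 0 0 0 0 0 255;0 0 0 0 0 0 255;0 0 0 0 0 0 255")

```text
time: 7.77
position: [0.5219, 0.1011, 0.1184]
tool_rot: [2.183, 2.258, 0.001]
ft_force: [-0.8, -0.4, -0.4]
grip_width: 0.13
grip_force: 25.0
```

```bash
python3 - <<'E'
from h import *
s,M=tool()
si=ctrl.get_image("side"); f=si["frame"][:,:,::-1]; np.savez("side2.npz",**si)
P=np.array(s["position"]); 
print("tcp,tip,eye",project(si,[P,P-[0,0,.038],[.5208,.101,.054]]).round(1))
u,v=245,195
cv2.imwrite("pics/lug1.png",cv2.resize(f[v-30:v+30,u-35:u+35],None,fx=10,fy=10,interpolation=cv2.INTER_CUBIC))
E
```

```text
t 7.77 pos [0.5219 0.1011 0.1184] yaz 1.93 z [ 0.0013  0.     -1.    ] w 0.13 F [-0.8 -0.4 -0.4] 24.959779679775238 q [ 0.43  0.22 -0.75  1.85  0.16  1.13 -0.34]
tcp,tip,eye [[241.4 195.3]
 [241.7 203.2]
 [242.3 208.5]]
```

View pics/lug1.png

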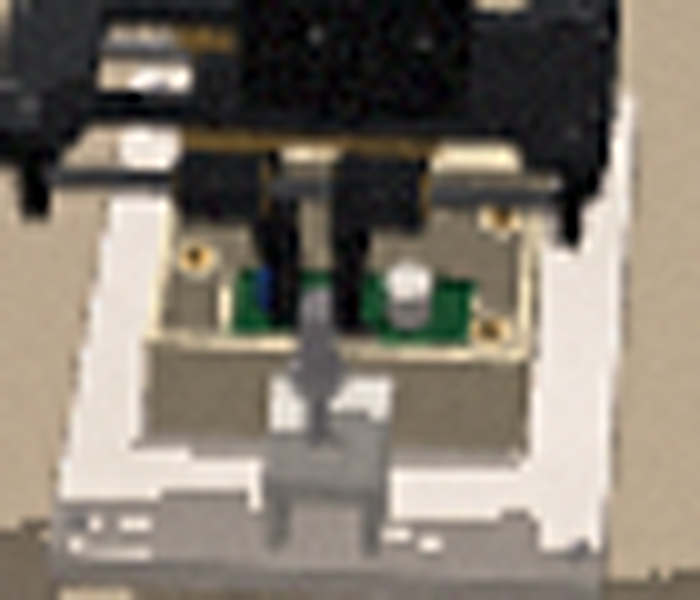

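The pin hangs upright above the lug hole at about (323,435) in the crop. I'll check its axis and height with depth.

```bash
python3 - <<'E'
from h import *
z=np.load("side2.npz"); im={k:z[k] for k in z.files}
c=cloud(im)
for v in range(191,213): print(v,[f"{u}:{1000*c[v,u,0]:.0f},{1000*c[v,u,1]:.0f},{1000*c[v,u,2]:.0f}|{im['frame'][v,u].mean():.0f}" for u in range(239,246)])
E
```

```text
191 ['239:528,106,143|21', '240:544,-6,25|78', '241:540,-5,26|105', '242:536,-3,28|109', '243:514,111,150|49', '244:511,113,153|17', '245:508,109,148|9']
192 ['239:528,109,142|11', '240:543,1,27|28', '241:539,2,28|46', '242:536,-1,25|45', '243:515,111,146|17', '244:512,109,143|16', '245:508,113,148|13']
193 ['239:528,111,140|20', '240:543,3,24|47', '241:538,8,30|67', '242:535,3,25|74', '243:515,109,138|25', '244:512,108,138|12', '245:508,110,141|18']
194 ['239:528,111,135|15', '240:527,97,120|82', '241:524,96,119|119', '242:521,94,117|128', '243:515,110,134|39', '244:511,113,139|16', '245:508,111,137|4']
195 ['239:528,108,127|19', '240:525,107,126|117', '241:523,102,121|122', '242:520,100,119|122', '243:515,110,131|37', '244:511,113,134|4', '245:509,109,130|4']
196 ['239:528,109,123|27', '240:526,106,120|109', '241:523,105,119|114', '242:519,107,122|120', '243:515,109,124|41', '244:512,108,124|16', '245:508,113,130|5']
197 ['239:528,111,121|34', '240:525,109,118|92', '241:522,108,118|91', '242:519,108,118|93', '243:515,111,122|51', '244:512,112,123|13', '245:509,109,120|12']
198 ['23
[... 1623 characters left out ...]
9', '243:520,92,47|112', '244:515,101,57|127', '245:512,96,51|136']
209 ['239:531,108,58|136', '240:528,104,54|126', '241:525,105,56|106', '242:523,95,44|120', '243:519,98,49|114', '244:514,105,56|121', '245:511,104,56|134']
210 ['239:531,108,53|136', '240:527,109,55|134', '241:525,106,51|139', '242:526,79,20|141', '243:518,104,50|142', '244:514,106,52|132', '245:511,105,52|134']
211 ['239:530,115,56|135', '240:527,111,52|133', '241:524,108,49|131', '242:520,114,56|133', '243:517,110,52|135', '244:514,111,53|129', '245:510,112,55|138']
212 ['239:530,115,51|133', '240:526,117,54|131', '241:523,119,56|131', '242:519,119,57|134', '243:517,115,52|130', '244:513,116,54|132', '245:510,116,55|137']
```

The pin is held only by the top of its grip: the fingers closed after the lift began, so its tip is already at about z≈0.055. It's still upright and usable. I'll nudge x, then lower it carefully while watching the force.

Request:
move_arm(increments="-1.3 0 3 0 0 0 255;0 0 0 0 0 0 255;0 0 0 0 0 0 255;0 0 0 0 0 0 255;0 0 0 0 0 0 255;0 0 0 0 0 0 255;0 0 0 0 0 0 255;0 0 0 0 0 0 255")

```text
time: 8.48
position: [0.5199, 0.1012, 0.1205]
tool_rot: [-2.183, -2.259, 0.0]
ft_force: [0.1, -0.2, -1.2]
grip_width: 0.129
grip_force: 25.0
```

```bash
python3 - <<'E'
from h import *
s,M=tool()
for k in range(2):
    im=ctrl.get_image("side"); c=cloud(im); G=im["frame"].mean(2)
    print(ctrl.get_state()["position"])
    for v in range(203,209):
        w=np.clip(190-G[v,238:247],0,None); print(v,(w*np.arange(238,247)).sum()/w.sum(), G[v,238:247].round().astype(int), c[v,241:243].round(3).tolist())
E
```

```text
t 8.48 pos [0.5199 0.1012 0.1205] yaz 1.95 z [-0. -0. -1.] w 0.129 F [ 0.1 -0.2 -1.2] 24.965923726558685 q [ 0.44  0.21 -0.75  1.85  0.16  1.14 -0.33]
[0.51991562 0.10120996 0.12051735]
203 241.96320523303356 [226 175 126 112  99 109 112 214 227] [[0.523, 0.109, 0.09], [0.519, 0.113, 0.095]]
204 241.82286432160808 [220 221 174 106  90 128 187 214 219] [[0.522, 0.113, 0.089], [0.52, 0.11, 0.087]]
205 241.60437710437714 [215 217 224 105  84 183 219 217 221] [[0.524, 0.106, 0.077], [0.521, 0.103, 0.074]]
206 241.68488745980707 [218 220 226 107  83 173 204 206 214] [[0.524, 0.103, 0.068], [0.521, 0.103, 0.069]]
207 243.20564216778027 [208 210 212 106  86 113 126 130 130] [[0.524, 0.104, 0.064], [0.521, 0.103, 0.064]]
208 241.9384376616658 [130 127 129  92  93 103 124 134 134] [[0.524, 0.105, 0.061], [0.521, 0.103, 0.058]]
[0.51993833 0.10118646 0.12053372]
203 241.9533333333333 [225 174 129 109 104 109 115 216 227] [[0.523, 0.107, 0.088], [0.52, 0.107, 0.088]]
204 241.85696040868456 [218 223 177 108  90 129 185 215 219] [[0.523, 0.111, 0.088], [0.519, 0.114, 0.091]]
205 241.64369747899158 [218 219 224 109  83 180 214 217 221] [[0.524, 0.107, 0.077], [0.521, 0.104, 0.075]]
206 241.67585089141005 [219 219 226 106  85 173 205 208 213] [[0.524, 0.105, 0.07], [0.521, 0.102, 0.068]]
207 243.1719324026451 [208 210 211 101  85 114 126 130 131] [[0.525, 0.103, 0.063], [0.521, 0.104, 0.065]]
208 241.9041947177628 [129 127 126  92  92 103 126 135 136] [[0.525, 0.104, 0.059], [0.521, 0.105, 0.061]]
```

Request:
move_arm(increments="-0.6 0 -2 0 0 0 255;0 0 -2 0 0 0 255;0 0 -2 0 0 0 255;0 0 -2 0 0 0 255;0 0 -2 0 0 0 255;0 0 -2 0 0 0 255;0 0 0 0 0 0 255;0 0 0 0 0 0 255")

```text
time: 9.25
position: [0.5192, 0.1012, 0.1084]
tool_rot: [-2.183, -2.259, 0.0]
ft_force: [0.4, -0.6, -0.9]
grip_width: 0.128
grip_force: 25.0
```

```bash
python3 - <<'E'
from h import *
tool()
E
```

```text
t 9.25 pos [0.5192 0.1012 0.1084] yaz 1.95 z [-3.e-04 -0.e+00 -1.e+00] w 0.128 F [ 0.4 -0.6 -0.9] 24.966585338115692 q [ 0.43  0.22 -0.75  1.87  0.17  1.11 -0.34]
```

Request:
move_arm(increments="0 0 -2 0 0 0 255;0 0 -2 0 0 0 255;0 0 -2 0 0 0 255;0 0 -2 0 0 0 255;0 0 -2 0 0 0 255;0 0 0 0 0 0 255;0 0 0 0 0 0 255;0 0 0 0 0 0 255")

```text
time: 9.92
position: [0.5194, 0.1012, 0.0986]
tool_rot: [2.183, 2.259, 0.0]
ft_force: [0.3, 0.4, 0.2]
grip_width: 0.129
grip_force: 25.0
```

```bash
python3 - <<'E'
from h import *
s,M=tool()
im=ctrl.get_image("side"); f=im["frame"][:,:,::-1]; c=cloud(im)
print([(v,c[v,242].round(3).tolist()) for v in range(196,214)])
u,v=245,200
cv2.imwrite("pics/lug2.png",cv2.resize(f[v-20:v+20,u-25:u+25],None,fx=12,fy=12,interpolation=cv2.INTER_CUBIC))
E
```

```text
t 9.92 pos [0.5194 0.1012 0.0986] yaz 1.95 z [ 1.e-04 -0.e+00 -1.e+00] w 0.129 F [0.3 0.4 0.2] 24.966817796230316 q [ 0.43  0.24 -0.74  1.88  0.18  1.09 -0.35]
[(196, [0.533, 0.023, 0.031]), (197, [0.531, 0.032, 0.035]), (198, [0.521, 0.094, 0.098]), (199, [0.521, 0.1, 0.1]), (200, [0.519, 0.109, 0.104]), (201, [0.52, 0.107, 0.098]), (202, [0.52, 0.109, 0.095]), (203, [0.519, 0.11, 0.092]), (204, [0.52, 0.108, 0.085]), (205, [0.52, 0.108, 0.079]), (206, [0.52, 0.106, 0.073]), (207, [0.52, 0.108, 0.07]), (208, [0.52, 0.111, 0.067]), (209, [0.521, 0.107, 0.058]), (210, [0.521, 0.105, 0.051]), (211, [0.52, 0.112, 0.053]), (212, [0.52, 0.118, 0.055]), (213, [0.519, 0.121, 0.054])]
```

View pics/lug2.png

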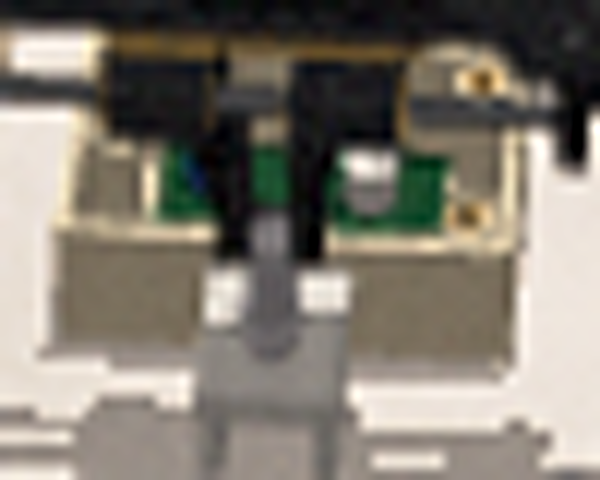

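The pin's shank is inside the lug hole, with the collar about 8 mm above the lug (crop (270,345)). I'll lower it and release.

Request:
move_arm(increments="0 0 -2 0 0 0 255;0 0 -2 0 0 0 255;0 0 -2 0 0 0 255;0 0 -1 0 0 0 255;0 0 0 0 0 0 255;0 0 0 0 0 0 0;0 0 0 0 0 0 0;0 0 0 0 0 0 0")

```text
time: 10.63
position: [0.5196, 0.1013, 0.0918]
tool_rot: [2.183, 2.259, 0.001]
ft_force: [-0.4, 0.3, -0.6]
grip_width: 0.277
grip_force: 0.0
```

Request:
move_arm(increments="0 0 0 0 0 0 0;0 0 0 0 0 0 0;0 0 0 0 0 0 0;0 0 5 0 0 0 0;0 0 20 0 0 0 0;0 0 30 0 0 0 0;0 0 30 0 0 0 0;0 0 10 0 0 0 0")

```text
time: 11.3
position: [0.5215, 0.1021, 0.1913]
tool_rot: [2.18, 2.256, 0.008]
ft_force: [0.7, 0.6, 0.4]
grip_width: 0.883
grip_force: 0.0
```

```bash
python3 - <<'E'
from h import *
s,M=tool()
im=ctrl.get_image("side"); c=cloud(im)
print([(v,c[v,242].round(3).tolist()) for v in range(198,214)])
f=im["frame"][:,:,::-1]
u,v=245,200
cv2.imwrite("pics/lug3.png",cv2.resize(f[v-20:v+20,u-25:u+25],None,fx=12,fy=12,interpolation=cv2.INTER_CUBIC))
E
```

```text
t 11.3 pos [0.5215 0.1021 0.1913] yaz 1.97 z [ 6.6e-03  4.0e-04 -1.0e+00] w 0.883 F [0.7 0.6 0.4] 0.0 q [ 0.46  0.14 -0.76  1.77  0.1   1.26 -0.29]
[(198, [0.53, 0.039, 0.038]), (199, [0.526, 0.066, 0.063]), (200, [0.521, 0.097, 0.092]), (201, [0.521, 0.099, 0.088]), (202, [0.52, 0.104, 0.09]), (203, [0.52, 0.109, 0.09]), (204, [0.52, 0.109, 0.086]), (205, [0.521, 0.105, 0.076]), (206, [0.52, 0.111, 0.078]), (207, [0.52, 0.108, 0.069]), (208, [0.52, 0.108, 0.065]), (209, [0.52, 0.113, 0.065]), (210, [0.52, 0.112, 0.059]), (211, [0.52, 0.111, 0.053]), (212, [0.52, 0.115, 0.052]), (213, [0.519, 0.122, 0.056])]
```

View pics/lug3.png

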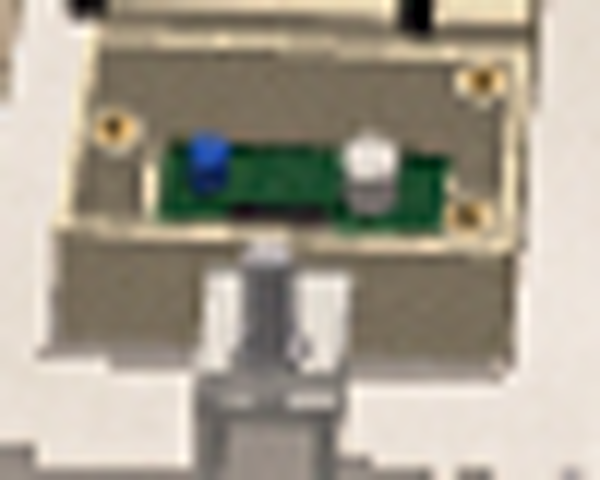

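The pin is seated: its top is at z≈0.091, expected 0.092, and its collar is on the lug at crop (270,385). On to the cover.

Request:
move_arm(increments="-1 15 0 0 0 6.6 0;-1 25 0 0 0 6.6 0;-1 30 0 0 0 6.6 0;-1 30 0 0 0 6.6 0;-1 30 0 0 0 6.6 0;-1 27 -10 0 0 6.6 0;-1 20 -20 0 0 6.6 0;-1 10 -30 0 0 6.6 0")

```text
time: 12.02
position: [0.5114, 0.2929, 0.1276]
tool_rot: [0.937, 2.996, 0.008]
ft_force: [0.6, -0.4, -0.4]
grip_width: 1.002
grip_force: 0.0
```

Request:
move_arm(increments="0 0 -25 0 0 0 0;0 0 -20 0 0 0 0;0 0 -10 0 0 0 0;0 0 0 0 0 0 0;0 0 0 0 0 0 0;0 0 0 0 0 0 0;0 0 0 0 0 0 0;0 0 0 0 0 0 0")

```text
time: 12.68
position: [0.5122, 0.2886, 0.073]
tool_rot: [0.951, 2.992, 0.002]
ft_force: [0.4, 0.1, 0.1]
grip_width: 0.998
grip_force: 0.0
```

```bash
python3 - <<'E'
from h import *
tool()
E
```

```text
t 12.68 pos [0.5122 0.2886 0.073 ] yaz 54.73 z [ 2.4e-03  8.0e-04 -1.0e+00] w 0.998 F [0.4 0.1 0.1] 0.0 q [ 0.17  0.46 -0.9   1.76  0.39  1.12  0.1 ]
```

Request:
move_arm(increments="-0.7 0 -15 0 0 0 0;0 0 -20 0 0 0 0;0 0 -15 0 0 0 0;0 0 -8 0 0 0 0;0 0 -4 0 0 0 0;0 0 0 0 0 0 0;0 0 0 0 0 0 0;0 0 0 0 0 0 0")

```text
time: 13.35
position: [0.5112, 0.2887, 0.0104]
tool_rot: [0.951, 2.993, 0.002]
ft_force: [-0.8, -0.0, -0.2]
grip_width: 0.998
grip_force: 0.0
```

Request:
move_arm(increments="0 0 0 0 0 0 0;0 0 0 0 0 0 255;0 0 0 0 0 0 255;0 0 0 0 0 0 255;0 0 0 0 0 0 255;0 0 0 0 0 0 255;0 0 0 0 0 0 255;0 0 0 0 0 0 255", grip_force=35)

```text
time: 14.02
position: [0.5107, 0.2882, 0.0096]
tool_rot: [0.951, 2.994, 0.0]
ft_force: [-0.4, 0.2, 0.4]
grip_width: 0.554
grip_force: 0.0
```

Request:
move_arm(increments="0 0 0 0 0 0 255;0 0 0 0 0 0 255;0 0 0 0 0 0 255;0 0 0 0 0 0 255;0 0 0 0 0 0 255;0 0 0 0 0 0 255;0 0 0 0 0 0 255;0 0 0 0 0 0 255")

```text
time: 14.68
position: [0.5108, 0.2884, 0.0096]
tool_rot: [0.951, 2.994, 0.001]
ft_force: [1.1, 0.4, 0.2]
grip_width: 0.157
grip_force: 35.0
```

```bash
python3 - <<'E'
from h import *
tool()
E
```

```text
t 14.68 pos [0.5108 0.2884 0.0096] yaz 54.75 z [ 4.e-04  4.e-04 -1.e+00] w 0.157 F [1.1 0.4 0.2] 35.00005734153092 q [ 0.13  0.53 -0.85  1.8   0.46  1.02  0.05]
```

Request:
move_arm(increments="0 0 5 0 0 0 255;0 0 12 0 0 0 255;0 0 20 0 0 0 255;0 0 25 0 0 0 255;0 0 28 0 0 0 255;0 0 25 0 0 0 255;0 0 15 0 0 0 255;0 0 10 0 0 0 255")

```text
time: 15.35
position: [0.5112, 0.2889, 0.1527]
tool_rot: [0.95, 2.992, 0.003]
ft_force: [0.3, 1.0, -2.7]
grip_width: 0.161
grip_force: 35.0
```

Request:
move_arm(increments="0.5 -10 0 0 0 2 255;0.5 -18 0 0 0 3 255;0.5 -20 0 0 0 3 255;1 -20 0 0 0 3 255;1 -20 0 0 0 3 255;1 -20 0 0 0 3 255;1 -20 0 0 0 3 255;1 -20 0 0 0 3 255")

```text
time: 16.02
position: [0.5165, 0.1391, 0.1495]
tool_rot: [-0.331, -3.123, 0.001]
ft_force: [-0.3, 0.8, -1.4]
grip_width: 0.16
grip_force: 35.0
```

Request:
move_arm(increments="1 -20 0 0 0 3 255;1 -20 0 0 0 3 255;1 -20 0 0 0 3 255;1 -20 0 0 0 3 255;1 -15 0 0 0 1.7 255;0.5 -10 0 0 0 0 255;0 -4 0 0 0 0 255;0 0 0 0 0 0 255")

```text
time: 16.68
position: [0.5224, 0.0305, 0.1495]
tool_rot: [0.036, -3.141, 0.0]
ft_force: [-0.9, 0.2, -2.0]
grip_width: 0.159
grip_force: 35.0
```

Request:
move_arm(increments="0 0 0 0 0 0 255;0 0 0 0 0 0 255;0 0 0 0 0 0 255;0 0 0 0 0 0 255;0 0 0 0 0 0 255;0 0 0 0 0 0 255;0 0 0 0 0 0 255;0 0 0 0 0 0 255")

```text
time: 17.35
position: [0.5226, 0.0313, 0.1496]
tool_rot: [-0.04, 3.141, 0.0]
ft_force: [-0.2, -1.3, -1.8]
grip_width: 0.155
grip_force: 35.0
```

```bash
python3 - <<'E'
from h import *
s,M=tool()
for n in("top","side"):
    im=ctrl.get_image(n); np.savez(n+"3.npz",**im)
    c=cloud(im); P=np.array(s["position"])
    f=im["frame"][:,:,::-1]; u,v=project(im,P)[0].round().astype(int); print(n,u,v)
    k=cv2.resize(f[v-35:v+35,u-38:u+38],None,fx=5,fy=5,interpolation=cv2.INTER_CUBIC)
    A=k if n=="top" else np.hstack([A,k])
    g=c.reshape(-1,3); m=(abs(g[:,0]-P[0])<.1)&(abs(g[:,1]-P[1])<.07)&(abs(g[:,2]-(P[2]-.006))<.02)&(im["frame"].reshape(-1,3).mean(1)>110)
    q=g[m]; print(m.sum(),np.median(q[:,2]),cv2.minAreaRect((q[:,:2]*1000).astype(np.float32)), np.linalg.lstsq(np.c_[q[:,:2]-P[:2],np.ones(len(q))],q[:,2],rcond=None)[0])
cv2.imwrite("pics/hold.png",A)
E
```

```text
t 17.35 pos [0.5226 0.0313 0.1496] yaz 91.46 z [ 0.e+00  1.e-04 -1.e+00] w 0.155 F [-0.2 -1.3 -1.8] 34.99995709396899 q [ 0.81  0.22 -1.02  1.83  0.2   1.2   1.33]
top 250 188
0 nan ((0.0, 0.0), (0.0, 0.0), 0.0) [0. 0. 0.]
side 244 174
384 0.14339510370449327 ((522.4190673828125, 33.03282165527344), (130.7017059326172, 88.54663848876953), 2.3505940437316895) [-0.00229334  0.00977506  0.14324996]
  return _methods._mean(a, axis=axis, dtype=dtype,
  ret = ret.dtype.type(ret / rcount)
```

View pics/hold.png

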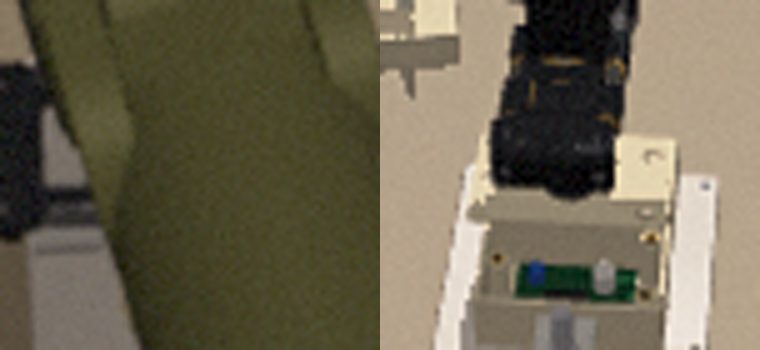

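The side crop shows the cover level over the module, with its two-hole end toward the robot (holes at crop (653,155) and (646,213)). The arm blocks the top view. I'll measure the holes.

```bash
python3 - <<'E'
from h import *
z=np.load("side3.npz"); im={k:z[k] for k in z.files}
H=world(im,[[260.2,169.6],[258.8,181.2]],.1435);print(H)
G=im["frame"].astype(float).mean(2)
print(G[165:186,254:268].round().astype(int))
a=np.radians(1.6);c=np.array([.5228,.0312])
for x,y in([-.052,.027],[-.052,-.027],[.052,0]):
    p=c+[np.cos(a)*x-np.sin(a)*y,np.sin(a)*x+np.cos(a)*y]; print(p.round(4),project(im,[*p,.1435]).round(1), "thread px",project(im,[*p,.065]).round(1))
cs=[c+np.array([[np.cos(a),-np.sin(a)],[np.sin(a),np.cos(a)]])@[sx*.065,sy*.04] for sx in(-1,1) for sy in(-1,1)]
print(project(im,[[*p,.1436] for p in cs]).round(1))
m=((G>170)&(abs(cloud(im)[...,2]-.1435)<.02)).astype(np.uint8)
for v in range(164,188): r=np.nonzero(m[v])[0]; print(v,r.min() if len(r) else None,r.max() if len(r) else None,end="; ")
E
```

```text
[[0.47075644 0.00067153 0.1435    ]
 [0.46970911 0.05571197 0.1435    ]]
[[141 168 166 165 166 161 161 164 161 161 158 160 159 163]
 [205 202 198 197 186 184 181 178 179 180 173 162 161 162]
 [211 208 208 206 207 206 210 206 208 212 214 169 161 161]
 [210 206 203 207 205 199 198 200 205 207 214 150 159 159]
 [207 206 206 207 197 140 147 161 189 204 212 137 161 162]
 [208 206 206 207 182 153 206 190 176 202 216 128 158 159]
 [205 207 206 204 208 171 203 207 208 207 210 109 155 162]
 [211 205 205 206 207 208 205 207 206 206 206 109 158 161]
 [208 206 204 206 205 206 205 205 206 207 206 109 166 169]
 [211 205 203 203 208 207 203 207 207 204 206 126 211 211]
 [208 208 206 206 205 205 207 208 208 184 194 131 220 220]
 [208 207 205 206 205 205 206 206 206 209 181 156 217 219]
 [208 207 209 207 207 207 207 207 208 210 157 156 218 217]
 [201 196 199 199 202 199 200 201 197 210 144 187 218 217]
 [125 123 122 124 124 123 124 125 124 168 112 181 219 218]
 [129 127 132 123 128 137 130 126 126 199 114 186 217 217]
 [132 129 130 108 144 173 140 129 128 179 106 216 217 216]
 [132 133 131 115 104 104 110 124 133 102  89 215 216 216]
 [130 130 130 133 124 124 131 127 125 123  97 215 217 215]
 [111 116 113 114 113 129 131 126 112 195 128 215 218 217]
 [105 109 105 103 128 157 135 143 136 215 128 216 218 215]]
[0.4701 0.0567] [[258.7 181.4]] thread px [[258.7 197.7]]
[0.4716 0.0028] [[259.9 170. ]] thread px [[259.9 186.4]]
[0.5748 0.0327] [[228.1 174. ]] thread px [[229.2 190.3]]
[[264.  167.5]
 [262.3 184.4]
 [225.7 165.6]
 [222.6 182.3]]
164 None None; 165 None None; 166 226 226; 167 226 256; 168 226 264; 169 226 264; 170 225 263; 171 225 263; 172 225 263; 173 225 263; 174 225 263; 175 225 263; 176 224 263; 177 224 263; 178 224 263; 179 224 226; 180 None None; 181 None None; 182 None None; 183 223 224; 184 None None; 185 None None; 186 None None; 187 None None;
```

Request:
move_arm(increments="0.4 0.3 -5 0 0 0.1 255;0 0 -10 0 0 0 255;0 0 -13 0 0 0 255;0 0 -12 0 0 0 255;0 0 -9 0 0 0 255;0 0 -5 0 0 0 255;0 0 -1 0 0 0 255;0 0 0 0 0 0 255")

```text
time: 18.12
position: [0.5228, 0.0317, 0.0941]
tool_rot: [0.043, -3.14, -0.001]
ft_force: [0.2, -0.1, -2.1]
grip_width: 0.157
grip_force: 35.0
```

Request:
move_arm(increments="0 0 0 0 0 0 255;0 0 0 0 0 0 255;0 0 0 0 0 0 255;0 0 0 0 0 0 255;0 0 0 0 0 0 255;0 0 0 0 0 0 255;0 0 0 0 0 0 255;0 0 0 0 0 0 255")

```text
time: 18.78
position: [0.5231, 0.0315, 0.0946]
tool_rot: [-0.042, 3.141, 0.0]
ft_force: [0.2, -0.2, -1.8]
grip_width: 0.158
grip_force: 35.0
```

```bash
python3 - <<'E'
from h import *
s,M=tool()
im=ctrl.get_image("side"); f=im["frame"][:,:,::-1]; P=s["position"]; c=cloud(im)
g=c.reshape(-1,3); m=(abs(g[:,0]-P[0])<.1)&(abs(g[:,1]-P[1])<.06)&(abs(g[:,2]-(P[2]-.006))<.015)&(im["frame"].reshape(-1,3).mean(1)>170)
q=g[m]; print(m.sum(),np.median(q[:,2]),np.linalg.lstsq(np.c_[q[:,:2]-P[:2],np.ones(len(q))],q[:,2],rcond=None)[0])
a=np.radians(1.65);cc=np.array([.5232,.0312])
for x,y in([-.052,.027],[-.052,-.027]):
    p=cc+[np.cos(a)*x-np.sin(a)*y,np.sin(a)*x+np.cos(a)*y]; print("want",project(im,[*p,.0885]).round(1))
v0,u0=165,205
cv2.imwrite("pics/final.png",cv2.resize(f[v0:v0+60,u0:u0+80],None,fx=8,fy=8,interpolation=cv2.INTER_CUBIC))
E
```

```text
t 18.78 pos [0.5231 0.0315 0.0946] yaz 91.55 z [ 1.e-04  0.e+00 -1.e+00] w 0.158 F [ 0.2 -0.2 -1.8] 34.99998103827238 q [ 0.77  0.3  -0.99  1.89  0.28  1.1   1.27]
138 0.08796163627799647 [0.00078599 0.03332458 0.08859453]
want [[258.6 193. ]]
want [[259.8 181.6]]
```

View pics/final.png

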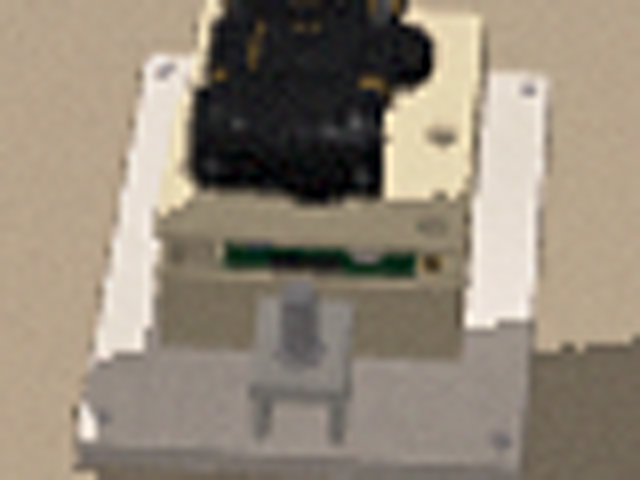

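In the final crop the holes are at (441,133) and (432,226), which is 0.4 px or less from where they should be, and the pin is still seated at (300,330). I'm handing in.

```bash
python3 -c "
from bench import ctrl
print(ctrl.close_job())"
```

```text
the job is handed in; nothing more can be done
None
```

I handed the job in: the pin is seated in the lug and released, and the cover is held level about 2 cm above the open module. In the last side view the two holes I could see were within about 1 mm of position; the gripper hid the third, and the hand-in gave no verdict.

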